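Roll the gudgeon pin onto the scanner line

ROBOT

A 7-joint arm with a two-finger parallel gripper is mounted at the origin on the work surface. World frame = base frame: x ahead of the robot, y to its left, z up, the work surface at z = 0. Lengths are in m, angles in rad, forces in N, time in s.
With the tool pointing down it reaches from about 0.4 to 0.85 m from the base axis. Payload 4.5 kg.
Tool frame: the origin (TCP) lies midway between the tips of the shut fingers; the grasp point (between the pads) lies behind it (r.grip_point_offset is the z of the grasp point in the tool frame, in m); z points along the fingers, y is the line along which they close (so a half turn about z gives the same grasp; the last joint's range is limited). The gripper opens to 88 mm and grips with 3 to 60 N. Pads are 18 mm wide; open, the fingers measure 123 mm over their backs; the gripper's body (75 mm by 187 mm) begins 45 mm behind the grasp point.
Start: joints at [1.266, 0.689, -0.195, 1.565, 0.157, 0.902, -0.215], TCP at [0.208, -0.589, 0.239] pointing down, gripper open.
Joint ranges: [-3.01, 3.01], [-0.46, 2.08], [-1.47, 1.51], [0.13, 2.56], [-1, 4.14], [0.04, 2.09], [-2.66, 2.66]. Speed limits (rad/s): [2.57, 2.57, 3.14, 3.14, 3.14, 3.14, 3.14].

INTERFACE

Orientations are given as a unit quaternion [x, y, z, w].
In Python, from plant import r, optics, workorder gives the robot as it stands.
- The arm moves only by the shell command python3 -m creep 'ROWS' [FORCE]. ROWS is JSON, a list of rows, each an object of numbers: "grip": the gripper command: -1 is shut, 1 is fully open, values between are in proportion; "tx", "ty", "tz": the shift along the tool's x, y, z in cm; "spin": the turn about the tool's z in degrees. In form: [{"grip": .., "tx": .., "ty": .., "tz": .., "spin": ..}, ...]. A call has 1 to 8 rows; each row shifts and turns the commanded pose from where the row before left it, along the tool's axes as they then stand; what a row does not reach is not made up. A row lasts 1/12 s, in which the tool goes at most 41.7 mm and 7.16 degrees, less where a joint would pass 70% of its speed; a pose out of reach is approached as far as the arm can. A call with a gripper value outside its range is refused whole. The fingers move at their own pace and stop on an object; FORCE is the grip in N (left out, the last holds). Time passes only in rows, so rows that do not move let the fingers close. It gives the time, the measured TCP pose, the force, the opening and the grip force at its end, in the units of the state.
- r.get_state(): the state, without advancing time (a new reading comes with each control period).
- optics.snapshot(name): name is "scene" or "top"; returns (picture, depth): 400x640x3 uint8, red, green, blue; 400x640 float32, m along the optical axis (not along the pixel's ray), 0 where there is no reading.
- optics.get_calibration(name): a dict with "fx", "fy", "cx", "cy" (pixels), "D" ([k1, k2, p1, p2, k3] as OpenCV has them; the pictures are not rectified), "extrinsics" (4x4, takes a point from world to camera coordinates). Camera axes: x right, y down, z forward; pixel columns grow to the right and rows downward; lengths in m; the calibration is good to about 2 mm. A picture is of the moment at which its call begins. get_calibration takes no time and is no camera call.
- workorder.finish_job(): hands the job in; it is judged then, once.
The state is a dict: "clock": time; "q": joint angles; "qd": joint speeds; "joint_torque": joint torques, N m; "tool_pos": TCP position; "eef_rot": TCP orientation; "contact_force": force on the tool from outside, world axes, zero at the start; "moment": the same for the moment, N m; "opening": opening from 0.0 (shut) to 1.0 (fully open); "finger_force": force on a finger pad.
Only numpy, scipy, OpenCV 4.12 (cv2) and the standard library are available. Lean on these libraries where they do the work, as an engineer would, in place of code of your own. Each camera call takes 0.05 s, during which the arm holds its last target. There are 200 camera calls.

TASK

Roll the thicker of the two steel gudgeon pins over the measuring plate by pushing the top of it sideways with the fingertips, until it rests along the marked line that runs to the bore scanner, centred over it; do not pinch it, lift it or drag it there without rolling. Once it lies still on the line, press the console's key fully down and let go, so that the scanner takes its reading. Leave everything else where it is.

Things in the scene. Friction and masses are not known exactly. Their poses are not given: they have to be found in the camera images.
- pin: Thicker pin, to be rolled: steel cylinder 36 mm in diameter, 80 mm long, 0.3 to 0.6 kg, on the plate, on either side of the line, 45 to 95 mm off, parallel to it within 0.05 rad. Origin at its centre; x along it, y and z turn as it rolls. A fingertip pressed lightly on top and moved sideways rolls it half as far as the tip moves, until the tip has passed over it, some 20 mm of rolling a stroke. It stays where left.
- line (a point): The marked line: a black line 4 mm wide drawn on the plate, running along this point's x axis, from 110 mm before the point (-x) to 80 mm past it. The point lies on the plate's upper face, on the line; z is up, y is level and square to the line.
- plate: Measuring plate: fixed, aluminium, 260 mm (x) by 420 mm (y), 12 mm thick, with edge strips 8 mm high and 10 mm wide on both y ends. Origin at the centre of its underside; the line lies over its x axis. The bore scanner, a fixed black block 35 (x) by 90 (y) by 58 mm high with a round window towards the line, stands on its +x end, its near face 95 mm from the origin.
- key (a joint): Travel of the console's key in m: 0 is up, 0.006 fully down (a reading is taken beyond 0.0045). A spring key, about 5 N fully down, and it comes back by itself.
- key_top (a point): Centre of the top of the key: an upright round grey push key 24 mm in diameter on a small housing on the top of the console; pressed straight down. Its height is that of the key's top as it is now.
- console: The read-out console: a fixed black box 100 mm (x) by 120 mm (y) by 45 mm high with a display on top and the key on its -x half. Origin at the centre of its underside. It stands left or right of the plate.
- thin_pin: The thinner gudgeon pin, to be left alone: a loose steel cylinder 24 mm in diameter and 64 mm long lying on the plate on the other side of the line. Origin at its centre; x along it.
- bearing: Small steel bearing ring lying on the plate, 38 mm outside, 14 mm high, loose. Origin at the centre of its underside. Leave alone.
- carton: Closed cardboard carton 90 by 110 by 60 mm high, loose, on the side of the plate away from the console. Origin at the centre of its underside. Leave alone.
- big_filter: White canister oil filter, 92 mm in diameter, 170 mm tall, standing, loose. Origin at the centre of its underside. Leave alone.
- small_filter: White canister fuel filter, 72 mm in diameter, 110 mm tall, standing, loose. Origin at the centre of its underside. Leave alone.
- jar: Clear jar with black cap, 56 mm in diameter, 60 mm tall, standing, loose. Origin at the centre of its underside. Leave alone.
- spanner: Steel spanner lying flat on the table, loose. Leave alone.
There are look-alikes about, which are no part of the job. What is shaped like the pin but orange is not meant.

How it is judged:
On the way, in this order (a step that is already met when the one before it is completed fails the run):
1. the thicker pin has rolled over on the plate (at least a quarter turn) (angle between pin's own z axis and vertical above 1.7 rad and z of pin in the frame of line between 0.015 and 0.021 m).
2. the thicker pin lies still along the line (y of pin in the frame of line between -0.006 and 0.006 m and angle between the x axis of pin and the x axis of line, either way round below 0.12 rad and x of pin in the frame of line between -0.07 and 0.05 m and z of pin in the frame of line between 0.015 and 0.021 m and linear speed of pin below 0.01 m/s), for 0.2 s.
3. the key is pressed fully down (value of joint key above 0.0045 m), for 0.02 s.
At the end, for the whole second after the job is handed in: The thicker pin rests on the plate, centre within 6 mm of the line, axis within 0.12 rad of it, between 70 mm before and 50 mm past the line's point, slower than 10 mm/s; the key was pressed and is up again (below 2 mm); bystanders are within 15 mm of their start (all of step 2 and value of joint key below 0.002 m and distance of each of thin_pin, bearing, carton, big_filter, small_filter, jar, spanner from where it was at the start of the episode below 0.015 m); the robot touches nothing.
It fails at once if the thicker pin is lifted off the plate or tipped (z of pin in the frame of line above 0.026 m or angle between pin's own x axis and vertical below 1.3 rad or angle between pin's own x axis and vertical above 1.84 rad).
It fails at once if the key is pressed while the thicker pin is not on the line (value of joint key above 0.0045 m and not (y of pin in the frame of line between -0.006 and 0.006 m and angle between the x axis of pin and the x axis of line, either way round below 0.12 rad and x of pin in the frame of line between -0.07 and 0.05 m)).
It fails at once if a bystander is pushed away (over 25 mm) (distance of any of thin_pin, bearing, carton, big_filter, small_filter, jar, spanner from where it was at the start of the episode above 0.025 m).
It also fails if it takes over 56 s, if anything falls off the work surface, if the arm or the gripper's body presses on something with over 40 N, if the wrist force passes 120 N, or if a joint passes its speed limit or range.

## Working session

There is one attempt and no reset: what is moved stays moved. The work goes in short steps, Python scripts to look and compute and a shell command to move; the robot and the scene stay as the last step left them, time stands still between calls to the robot, and variables do not carry over. Pictures are saved under pics/ and viewed, at most 10 in all, crops included, and the job is handed in when it is done.

```bash
mkdir -p pics; ls
python3 - <<'E'
from plant import r,optics
import cv2,numpy as np
s=r.get_state();print({k:np.round(v,3).tolist() for k,v in s.items()})
for n in("top","scene"):
    p,d=optics.snapshot(n);np.savez(f"pics/{n}0.npz",p=p,d=d);cv2.imwrite(f"pics/{n}0.png",p[:,:,::-1])
    c=optics.get_calibration(n);print(n,{k:np.round(v,3).tolist() for k,v in c.items()})
E
```

```text
pics
{'clock': 0.0, 'q': [1.266, 0.69, -0.195, 1.566, 0.157, 0.902, -0.215], 'qd': [-0.0, -0.0, -0.0, -0.001, 0.0, 0.001, -0.001], 'joint_torque': [-0.001, -52.756, -1.268, -15.342, -0.053, 0.007, 0.0], 'tool_pos': [0.207, -0.589, 0.238], 'eef_rot': [0.986, 0.169, -0.0, -0.001], 'contact_force': [0.74, 0.063, 0.162], 'moment': [-0.026, -0.018, 0.002], 'finger_force': 0.0, 'opening': 0.999}
top {'fx': 371.698, 'fy': 371.698, 'cx': 320.074, 'cy': 200.886, 'D': [-0.019, 0.0, 0.0, 0.0, 0.0], 'extrinsics': [[0.029, -1.0, 0.01, 0.003], [-0.981, -0.031, -0.191, 0.467], [0.191, -0.005, -0.982, 0.875], [0.0, 0.0, 0.0, 1.0]]}
scene {'fx': 453.625, 'fy': 453.625, 'cx': 319.104, 'cy': 199.742, 'D': [-0.044, 0.0, 0.0, 0.0, 0.0], 'extrinsics': [[-0.09, 0.996, -0.004, 0.027], [0.837, 0.073, -0.542, -0.34], [-0.539, -0.053, -0.841, 1.398], [0.0, 0.0, 0.0, 1.0]]}
```

View pics/top0.png

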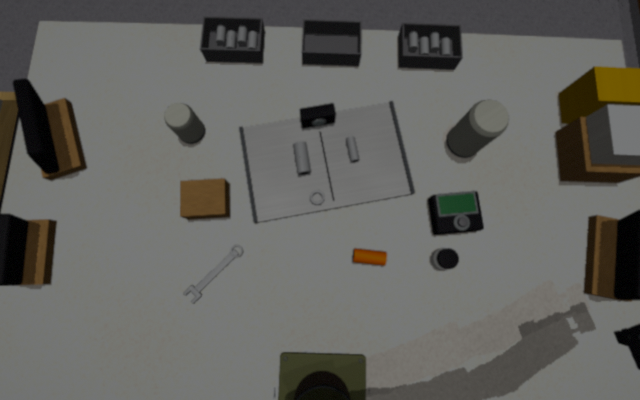

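View pics/scene0.png

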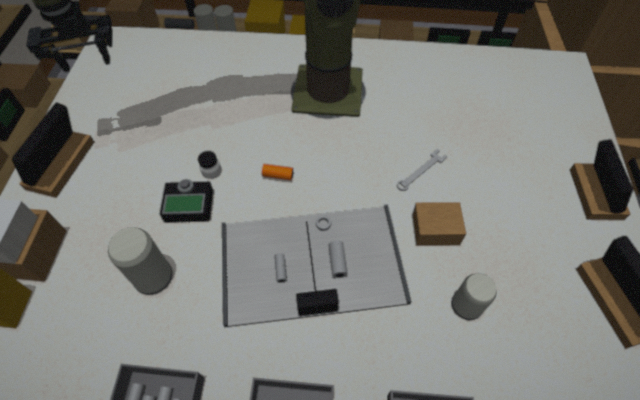

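The top view shows the plate around (325,160) and the line from (320,132) to (333,200). There are three pin candidates:
- (302,157): thick grey pin. It is the larger steel cylinder on the plate, so it fits.
- (352,149): thin pin.
- (370,257): orange look-alike, off the plate.

The key is at (462,222). I'll confirm with an enlarged crop.

Run:
```python
import cv2,numpy as np
t=np.load("pics/top0.npz")["p"][:,:,::-1];s=np.load("pics/scene0.npz")["p"][:,:,::-1]
a=cv2.resize(t[120:215,235:415],None,fx=4,fy=3.1,interpolation=cv2.INTER_CUBIC)
b=cv2.resize(s[200:330,215:415],(720,295),interpolation=cv2.INTER_CUBIC)
cv2.imwrite("pics/crop.png",cv2.convertScaleAbs(np.vstack([a,b]),alpha=1.5))
```

```text
(no output)
```

View pics/crop.png

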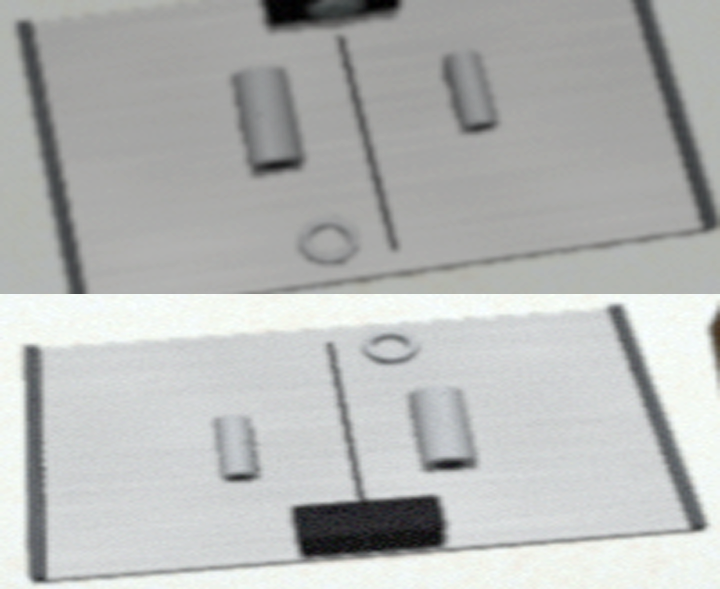

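The crop confirms it: the thick pin is left of the line, around top-view (302,158), with the thin pin on the right and the ring by the near end of the line. Now measuring.

```bash
cat > h.py <<'E'
import cv2,numpy as np
from plant import r,optics
def world(name,uv,z=None,d=None):
    c=optics.get_calibration(name);K=np.array([[c["fx"],0,c["cx"]],[0,c["fy"],c["cy"]],[0,0,1]])
    E=np.array(c["extrinsics"]);R,t=E[:3,:3],E[:3,3]
    n=cv2.undistortPoints(np.float64(uv).reshape(-1,1,2),K,np.array(c["D"],float)).reshape(-1,2)
    ray=np.c_[n,np.ones(len(n))]
    o=-R.T@t;w=ray@R
    s=(z-o[2])/w[:,2] if d is None else np.asarray(d)
    return o+w*s[:,None]
def cloud(name,dep):
    v,u=np.mgrid[0:400,0:640];uv=np.c_[u.ravel(),v.ravel()]
    return world(name,uv,d=dep.ravel()).reshape(400,640,3)
def axisfit(P):
    m=P[:,:2].mean(0);_,_,V=np.linalg.svd(P[:,:2]-m);a=V[0]*np.sign(V[0][0]);return m,a
def linefit(name,p,poly):
    "dark line pixels within poly -> world on plate top"
    g=cv2.cvtColor(p,cv2.COLOR_RGB2GRAY);m=np.zeros_like(g);cv2.fillPoly(m,[np.int32(poly)],1)
    bg=cv2.medianBlur(g,15).astype(float);w=np.clip(bg-g-6,0,None)*m
    P=[]
    for v in range(400):
        if w[v].sum()>8: P.append([(w[v]*np.arange(640)).sum()/w[v].sum(),v])
    return world(name,P,z=0.012)
E
python3 - <<'E'
from h import *
for n in("top","scene"):
    f=np.load(f"pics/{n}0.npz");p,d=f["p"],f["d"];W=cloud(n,d)
    # line
    if n=="top": poly=[(316,136),(326,136),(338,198),(328,198)]
    else: poly=[(303,224),(311,224),(318,286),(311,286)]
    L=linefit(n,p,poly);m,a=axisfit(L);print(n,"line",len(L),m.round(4),a.round(4),np.degrees(np.arctan2(a[1],a[0])).round(2),L[[0,-1],:2].round(3).tolist())
    boxes={"pin":(290,138,315,180),"thin":(342,132,362,166),"key":(450,210,474,234)} if n=="top" else {"pin":(325,236,352,282),"thin":(270,250,290,286),"key":(176,178,195,194)}
    for k,(u0,v0,u1,v1) in boxes.items():
        Q=W[v0:v1,u0:u1].reshape(-1,3);dd=d[v0:v1,u0:u1].ravel();Q=Q[dd>0]
        zm={"pin":.036,"thin":.028,"key":.05}[k];S=Q[Q[:,2]>zm]
        c,x=axisfit(S);off=(c-m)@np.array([-a[1],a[0]])
        lo,hi=((S[:,:2]-c)@x).min(),((S[:,:2]-c)@x).max()
        print(k,len(S),c.round(4),"ztop",np.percentile(S[:,2],[50,95]).round(4),"ang",np.degrees(np.arctan2(x[1],x[0])).round(2),"ext",round(lo,3),round(hi,3),"off",off.round(4))
E
```

```text
top line 63 [0.5639 0.0022] [0.9768 0.2143] 12.38 [[0.648, 0.021], [0.481, -0.016]]
pin 394 [0.5804 0.0665] ztop [0.0443 0.048 ] ang 10.94 ext -0.04 0.041 off 0.0592
thin 196 [ 0.6116 -0.0637] ztop [0.0335 0.0367] ang 13.25 ext -0.033 0.033 off -0.0747
key 217 [ 0.423  -0.3259] ztop [0.0569 0.0675] ang 46.31 ext -0.02 0.035 off -0.2903
scene line 63 [0.5692 0.004 ] [0.9769 0.2137] 12.34 [[0.487, -0.014], [0.648, 0.021]]
pin 463 [0.5852 0.0695] ztop [0.0447 0.0491] ang 11.4 ext -0.043 0.039 off 0.0606
thin 240 [ 0.6145 -0.061 ] ztop [0.0332 0.0369] ang 12.95 ext -0.034 0.031 off -0.0731
key 174 [ 0.429  -0.3252] ztop [0.0573 0.068 ] ang -64.35 ext -0.02 0.02 off -0.2916
```

```bash
M='{"grip":-0.4,"tx":2.87,"ty":-1.88,"tz":0,"spin":0}'; python3 -m creep '[{"grip":-0.4,"tx":2.87,"ty":-1.88,"tz":0,"spin":0},{"grip":-0.4,"tx":2.87,"ty":-1.88,"tz":0,"spin":0},{"grip":-0.4,"tx":2.87,"ty":-1.88,"tz":0,"spin":0},{"grip":-0.4,"tx":2.87,"ty":-1.88,"tz":0,"spin":0},{"grip":-0.4,"tx":2.87,"ty":-1.88,"tz":0,"spin":0},{"grip":-0.4,"tx":2.87,"ty":-1.88,"tz":0,"spin":0}]'; python3 -c "
from h import *
s=r.get_state();print(s['q'],r.grip_point_offset)"
```

```text
clock: 0.6
tool_pos: [0.3332, -0.4243, 0.2385]
eef_rot: [0.986, 0.168, -0.0, -0.0]
contact_force: [2.1, -0.8, -0.2]
opening: 0.572
finger_force: 0.0
[ 0.93108362  0.57741252 -0.17964037  1.82474007  0.14305128  0.75263472
 -0.55692751] -0.0187
```

```bash
python3 -m creep '[{"grip":-0.4,"tx":2.87,"ty":-1.88,"tz":0,"spin":0},{"grip":-0.4,"tx":2.87,"ty":-1.88,"tz":0,"spin":0},{"grip":-0.4,"tx":2.87,"ty":-1.88,"tz":0,"spin":0},{"grip":-0.4,"tx":2.87,"ty":-1.88,"tz":0,"spin":0},{"grip":-0.4,"tx":2.87,"ty":-1.88,"tz":0,"spin":0},{"grip":-0.4,"tx":2.87,"ty":-1.88,"tz":0,"spin":0}]' >/dev/null
python3 -m creep '[{"grip":-0.4,"tx":2.87,"ty":-1.88,"tz":0,"spin":0},{"grip":-0.4,"tx":2.87,"ty":-1.88,"tz":0,"spin":0},{"grip":-0.4,"tx":2.87,"ty":-1.88,"tz":0,"spin":0},{"grip":-0.4,"tx":2.87,"ty":-1.88,"tz":0,"spin":0},{"grip":-0.4,"tx":2.87,"ty":-1.88,"tz":0,"spin":0},{"grip":-0.4,"tx":2.87,"ty":-1.88,"tz":0,"spin":0}]' 
python3 -m creep '[{"grip":-0.4,"tx":0,"ty":0,"tz":0,"spin":-7},{"grip":-0.4,"tx":0,"ty":0,"tz":0,"spin":-7},{"grip":-0.4,"tx":0,"ty":0,"tz":0,"spin":-7},{"grip":-0.4,"tx":0,"ty":0,"tz":0,"spin":-7},{"grip":-0.4,"tx":0,"ty":0,"tz":0,"spin":-7},{"grip":-0.4,"tx":0,"ty":0,"tz":0,"spin":-7}]' >/dev/null
python3 -m creep '[{"grip":-0.4,"tx":0,"ty":0,"tz":0,"spin":-7},{"grip":-0.4,"tx":0,"ty":0,"tz":0,"spin":-7},{"grip":-0.4,"tx":0,"ty":0,"tz":0,"spin":-7},{"grip":-0.4,"tx":0,"ty":0,"tz":0,"spin":-7},{"grip":-0.4,"tx":0,"ty":0,"tz":0,"spin":-7},{"grip":-0.4,"tx":0,"ty":0,"tz":0,"spin":-6},{"grip":-0.4,"tx":0,"ty":0,"tz":0,"spin":0},{"grip":-0.4,"tx":0,"ty":0,"tz":0,"spin":0}]'
cat >> h.py <<'E'
def rep(tgt=None,yaw=12.4):
    from scipy.spatial.transform import Rotation as Ro
    s=r.get_state();R=Ro.from_quat(s["eef_rot"]).as_matrix();p=np.array(s["tool_pos"])
    ty=np.degrees(np.arctan2(R[1,1],R[0,1]))
    print("t",round(s["clock"],2),"tcp",p.round(4),"tool y yaw",ty.round(2),"q7",round(s["q"][6],2),"F",np.round(s["contact_force"],1),"op",round(s["opening"],2))
    if tgt is not None: print("to go tool cm",(R.T@(np.array(tgt)-p)*100).round(2),"spin",round(ty-yaw,2))
E
python3 -c "
from h import *
n=np.array([-.214,.977]);rep([*(np.array([.583,.068])+.011*n),.08])"
```

```text
clock: 1.6
tool_pos: [0.583, -0.0971, 0.2384]
eef_rot: [0.986, 0.169, -0.0, -0.0]
contact_force: [1.3, -0.7, -0.2]
opening: 0.302
finger_force: 0.0
clock: 2.77
tool_pos: [0.5822, -0.0988, 0.2383]
eef_rot: [0.628, 0.778, -0.0, -0.0]
contact_force: [-0.6, -0.1, 0.4]
opening: 0.302
finger_force: 0.0
t 2.77 tcp [ 0.5822 -0.0988  0.2383] tool y yaw 12.23 q7 -0.1 F [-0.6 -0.1  0.4] op 0.3
to go tool cm [17.38  3.62 15.84] spin -0.17
```

```bash
python3 -m creep '[{"grip":-0.4,"tx":3.5,"ty":0.7,"tz":0,"spin":0},{"grip":-0.4,"tx":3.5,"ty":0.7,"tz":0,"spin":0},{"grip":-0.4,"tx":3.5,"ty":0.7,"tz":1,"spin":0},{"grip":-0.4,"tx":3.5,"ty":0.8,"tz":2.5,"spin":0},{"grip":-0.4,"tx":3.4,"ty":0.7,"tz":3.5,"spin":0},{"grip":-0.4,"tx":0,"ty":0,"tz":3.5,"spin":0},{"grip":-0.4,"tx":0,"ty":0,"tz":3.5,"spin":0},{"grip":-0.4,"tx":0,"ty":0,"tz":0,"spin":0}]' >/dev/null
python3 -m creep '[{"grip":-0.4,"tx":0,"ty":0,"tz":0,"spin":0},{"grip":-0.4,"tx":0,"ty":0,"tz":0,"spin":0}]' >/dev/null
python3 - <<'E'
from h import *
n=np.array([-.214,.977]);rep([*(np.array([.583,.068])+.011*n),.052])
p,d=optics.snapshot("scene")
cv2.imwrite("pics/c1.png",cv2.resize(p[180:310,230:430,::-1],(800,520),interpolation=cv2.INTER_CUBIC))
E
```

```text
t 3.6 tcp [0.5814 0.072  0.1068] tool y yaw 12.31 q7 -0.5 F [0.5 0.1 0.4] op 0.3
to go tool cm [0.68 0.06 5.48] spin -0.09
```

View pics/c1.png

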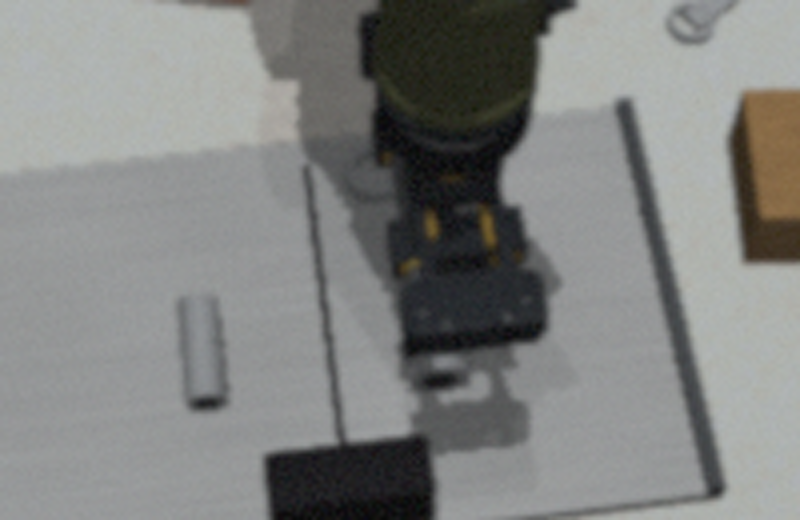

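The gripper hangs over the pin, whose end face shows at crop (440,380), and nothing else is near. Descending to touch.

```bash
python3 -m creep '[{"grip":-0.4,"tx":0.35,"ty":0,"tz":1.5,"spin":0},{"grip":-0.4,"tx":0.35,"ty":0.05,"tz":1.5,"spin":0},{"grip":-0.4,"tx":0,"ty":0,"tz":1.5,"spin":0},{"grip":-0.4,"tx":0,"ty":0,"tz":0.5,"spin":0},{"grip":-0.4,"tx":0,"ty":0,"tz":0,"spin":0},{"grip":-0.4,"tx":0,"ty":0,"tz":0,"spin":0}]'
python3 -m creep '[{"grip":-0.4,"tx":0,"ty":0,"tz":0.3,"spin":0},{"grip":-0.4,"tx":0,"ty":0,"tz":0,"spin":0}]'
python3 -m creep '[{"grip":-0.4,"tx":0,"ty":0,"tz":0.1,"spin":0},{"grip":-0.4,"tx":0,"ty":0,"tz":0,"spin":0}]'
```

```text
clock: 4.15
tool_pos: [0.5803, 0.0787, 0.0568]
eef_rot: [0.627, 0.779, 0.001, 0.001]
contact_force: [-0.1, 0.3, 0.2]
opening: 0.3
finger_force: 0.0
clock: 4.32
tool_pos: [0.58, 0.0788, 0.0531]
eef_rot: [0.627, 0.779, 0.001, 0.001]
contact_force: [1.6, -0.8, 0.4]
opening: 0.301
finger_force: 0.0
clock: 4.48
tool_pos: [0.5795, 0.0789, 0.0516]
eef_rot: [0.627, 0.779, 0.0, 0.0]
contact_force: [-0.4, 0.2, 0.1]
opening: 0.301
finger_force: 0.0
```

```bash
python3 -m creep '[{"grip":-0.4,"tx":-0.3,"ty":0,"tz":0.2,"spin":0},{"grip":-0.4,"tx":0,"ty":0,"tz":0,"spin":0}]'|sed -n '2p;4p'
python3 -m creep '[{"grip":-0.4,"tx":0,"ty":0,"tz":0.1,"spin":0},{"grip":-0.4,"tx":0,"ty":0,"tz":0,"spin":0}]'|sed -n '2p;4p'
python3 -m creep '[{"grip":-0.4,"tx":0,"ty":0,"tz":0.1,"spin":0},{"grip":-0.4,"tx":0,"ty":0,"tz":0,"spin":0}]'|sed -n '2p;4p'
```

```text
tool_pos: [0.58, 0.0751, 0.0491]
contact_force: [-0.6, -0.3, -0.3]
tool_pos: [0.58, 0.0759, 0.0485]
contact_force: [-1.2, 0.2, 1.5]
tool_pos: [0.5799, 0.076, 0.0483]
contact_force: [-1.5, -0.6, 10.3]
```

```bash
python3 -m creep '[{"grip":-0.4,"tx":-0.4,"ty":0,"tz":0,"spin":0},{"grip":-0.4,"tx":-0.4,"ty":0,"tz":0,"spin":0},{"grip":-0.4,"tx":-0.4,"ty":0,"tz":0,"spin":0},{"grip":-0.4,"tx":-0.4,"ty":0,"tz":0,"spin":0},{"grip":-0.4,"tx":-0.4,"ty":0,"tz":0,"spin":0},{"grip":-0.4,"tx":-0.4,"ty":0,"tz":0,"spin":0},{"grip":-0.4,"tx":-0.4,"ty":0,"tz":0,"spin":0},{"grip":-0.4,"tx":0,"ty":0,"tz":0,"spin":0}]'
python3 -m creep '[{"grip":-0.4,"tx":0,"ty":0,"tz":-1.5,"spin":0},{"grip":-0.4,"tx":0,"ty":0,"tz":-1.5,"spin":0},{"grip":-0.4,"tx":2.5,"ty":0,"tz":-3,"spin":0},{"grip":-0.4,"tx":3.5,"ty":0,"tz":-2,"spin":0},{"grip":-0.4,"tx":3.5,"ty":0,"tz":0,"spin":0},{"grip":-0.4,"tx":0,"ty":0,"tz":0,"spin":0}]'
cat >> h.py <<'E'
A=np.array([.9768,.214]);N=np.array([-.214,.9768]);L0={"top":np.array([.5639,.0022]),"scene":np.array([.5692,.004])}
def pin(tag,zmax=.0525):
    for n in("top","scene"):
        p,d=optics.snapshot(n);np.savez(f"pics/{n}{tag}.npz",p=p,d=d);Q=cloud(n,d)[d>0]
        q=(Q[:,:2]-L0[n]);o=q@N;x=q@A
        S=Q[(Q[:,2]>.037)&(Q[:,2]<zmax)&(o>-.045)&(o<.1)&(abs(x)<.085)&(x<.062)]
        if len(S)<30: print(n,len(S));continue
        m=np.median((S[:,:2]-L0[n])@N);c,a=axisfit(S)
        print(n,len(S),"off mm",(m*1e3).round(1),((c-L0[n])@N*1e3).round(1),"x",((c-L0[n])@A*1e3).round(1),"ang",np.degrees(np.arctan2(a[1],a[0])).round(1)-12.4,"c",c.round(4))
E
python3 -c "
from h import *
rep();pin('1')"
```

```text
clock: 5.65
tool_pos: [0.5856, 0.0475, 0.0483]
eef_rot: [0.627, 0.779, -0.001, 0.0]
contact_force: [-3.8, -1.1, 10.9]
opening: 0.295
finger_force: 5.4
clock: 6.15
tool_pos: [0.5643, 0.1524, 0.1296]
eef_rot: [0.622, 0.783, 0.005, -0.002]
contact_force: [-0.1, 1.1, -0.4]
opening: 0.298
finger_force: 0.0
t 6.15 tcp [0.5643 0.1524 0.1296] tool y yaw 13.04 q7 -0.59 F [-0.1  1.1 -0.4] op 0.3
top 0
scene 410 off mm 46.5 46.7 x 25.4 ang -1.4000000000000004 c [0.584 0.055]
```

```bash
python3 -c "
from h import *
rep([*(np.array([.583,.0545])+.009*N-0.002*A),.055])"
```

```text
t 6.25 tcp [0.565  0.1437 0.1276] tool y yaw 12.65 q7 -0.59 F [ 0.7 -1.5 -0.6] op 0.3
to go tool cm [-8.2  -0.39  7.25] spin 0.25
```

```bash
python3 -m creep '[{"grip":-0.4,"tx":-3.5,"ty":-0.2,"tz":0,"spin":0},{"grip":-0.4,"tx":-3.5,"ty":-0.2,"tz":2,"spin":0},{"grip":-0.4,"tx":-1.2,"ty":0,"tz":3,"spin":0},{"grip":-0.4,"tx":0,"ty":0,"tz":2.2,"spin":0},{"grip":-0.4,"tx":0,"ty":0,"tz":0,"spin":0},{"grip":-0.4,"tx":0,"ty":0,"tz":0,"spin":0}]'; python3 -c "
from h import *
rep([*(np.array([.583,.0545])+.009*N-0.002*A),.0476])"
```

```text
clock: 6.75
tool_pos: [0.5783, 0.0592, 0.0542]
eef_rot: [0.627, 0.779, -0.001, -0.001]
contact_force: [0.9, 0.4, 0.9]
opening: 0.299
finger_force: 0.0
t 6.75 tcp [0.5783 0.0592 0.0542] tool y yaw 12.34 q7 -0.53 F [0.9 0.4 0.9] op 0.3
to go tool cm [0.34 0.16 0.66] spin -0.06
```

```bash
python3 -m creep '[{"grip":-0.4,"tx":0.35,"ty":0.1,"tz":0,"spin":0},{"grip":-0.4,"tx":0,"ty":0,"tz":0.4,"spin":0},{"grip":-0.4,"tx":0,"ty":0,"tz":0.1,"spin":0},{"grip":-0.4,"tx":0,"ty":0,"tz":0,"spin":0}]'|sed -n '2p;4p'
python3 -m creep '[{"grip":-0.4,"tx":0,"ty":0,"tz":0.1,"spin":0},{"grip":-0.4,"tx":0,"ty":0,"tz":0,"spin":0}]'|sed -n '2p;4p'
```

```text
tool_pos: [0.5798, 0.0647, 0.051]
contact_force: [-0.5, -0.3, -0.7]
tool_pos: [0.5796, 0.0642, 0.0496]
contact_force: [-0.2, -0.5, 0.7]
```

```bash
python3 -m creep '[{"grip":-0.4,"tx":0,"ty":0,"tz":0.1,"spin":0},{"grip":-0.4,"tx":0,"ty":0,"tz":0.08,"spin":0},{"grip":-0.4,"tx":0,"ty":0,"tz":0,"spin":0}]'|sed -n '2p;4p'
```

```text
tool_pos: [0.5797, 0.0643, 0.0482]
contact_force: [-1.2, 0.0, 5.6]
```

Contact at about 6 N. Second stroke, 32 mm, then lift and step back for the third.

```bash
python3 -m creep '[{"grip":-0.4,"tx":-0.4,"ty":0,"tz":0.03,"spin":0},{"grip":-0.4,"tx":-0.5,"ty":0,"tz":0,"spin":0},{"grip":-0.4,"tx":-0.5,"ty":0,"tz":0,"spin":0},{"grip":-0.4,"tx":-0.5,"ty":0,"tz":0,"spin":0},{"grip":-0.4,"tx":-0.5,"ty":0,"tz":0,"spin":0},{"grip":-0.4,"tx":-0.4,"ty":0,"tz":0,"spin":0},{"grip":-0.4,"tx":-0.4,"ty":0,"tz":0,"spin":0},{"grip":-0.4,"tx":0,"ty":0,"tz":0,"spin":0}]'|sed -n '2p;4p'
python3 -m creep '[{"grip":-0.4,"tx":0,"ty":0,"tz":-1,"spin":0},{"grip":-0.4,"tx":0,"ty":0,"tz":-1.5,"spin":0},{"grip":-0.4,"tx":2.5,"ty":0,"tz":-2,"spin":0},{"grip":-0.4,"tx":3,"ty":0,"tz":-2,"spin":0},{"grip":-0.4,"tx":2,"ty":0,"tz":0,"spin":0},{"grip":-0.4,"tx":0,"ty":0,"tz":0,"spin":0},{"grip":-0.4,"tx":0,"ty":0,"tz":0,"spin":0}]' >/dev/null
python3 -c "
from h import *
pin('2');rep()"
```

```text
tool_pos: [0.5861, 0.0315, 0.0483]
contact_force: [-2.9, -1.4, 11.2]
top 0
scene 403 off mm 30.2 30.4 x 24.8 ang -1.9000000000000004 c [0.5869 0.039 ]
t 8.85 tcp [0.5703 0.1047 0.112 ] tool y yaw 12.35 q7 -0.55 F [-0.5 -0.1  0.6] op 0.3
```

```bash
python3 -c "
from h import *
rep([*(np.array([.5869,.039])+.009*N-0.004*A),.0505])"
```

```text
t 8.85 tcp [0.5703 0.1047 0.112 ] tool y yaw 12.35 q7 -0.55 F [-0.5 -0.1  0.6] op 0.3
to go tool cm [-5.86 -0.17  6.16] spin -0.05
```

```bash
python3 -m creep '[{"grip":-0.4,"tx":-3,"ty":-0.1,"tz":1,"spin":0},{"grip":-0.4,"tx":-2.7,"ty":-0.1,"tz":2,"spin":0},{"grip":-0.4,"tx":0,"ty":0,"tz":2,"spin":0},{"grip":-0.4,"tx":0,"ty":0,"tz":1.1,"spin":0},{"grip":-0.4,"tx":0,"ty":0,"tz":0,"spin":0},{"grip":-0.4,"tx":0,"ty":0,"tz":0,"spin":0}]' >/dev/null; python3 -c "
from h import *
rep([*(np.array([.5869,.039])+.009*N-0.004*A),.048])"
```

```text
t 9.35 tcp [0.5801 0.0502 0.0506] tool y yaw 12.41 q7 -0.52 F [0.4 0.8 0.2] op 0.3
to go tool cm [-0.34  0.02  0.26] spin 0.01
```

```bash
python3 -m creep '[{"grip":-0.4,"tx":-0.3,"ty":0,"tz":0.15,"spin":0},{"grip":-0.4,"tx":0,"ty":0,"tz":0.1,"spin":0},{"grip":-0.4,"tx":0,"ty":0,"tz":0.02,"spin":0},{"grip":-0.4,"tx":0,"ty":0,"tz":0,"spin":0}]'|sed -n '2p;4p'
```

```text
tool_pos: [0.5813, 0.0472, 0.0487]
contact_force: [0.7, 0.8, 0.2]
```

```bash
python3 -m creep '[{"grip":-0.4,"tx":0,"ty":0,"tz":0.1,"spin":0},{"grip":-0.4,"tx":0,"ty":0,"tz":0,"spin":0}]'|sed -n '2p;4p'
```

```text
tool_pos: [0.5814, 0.0473, 0.0484]
contact_force: [-0.7, -1.3, 5.7]
```

Contact again; third stroke, 31 mm.

```bash
python3 -m creep '[{"grip":-0.4,"tx":-0.4,"ty":0,"tz":0.03,"spin":0},{"grip":-0.4,"tx":-0.5,"ty":0,"tz":0,"spin":0},{"grip":-0.4,"tx":-0.5,"ty":0,"tz":0,"spin":0},{"grip":-0.4,"tx":-0.5,"ty":0,"tz":0,"spin":0},{"grip":-0.4,"tx":-0.4,"ty":0,"tz":0,"spin":0},{"grip":-0.4,"tx":-0.4,"ty":0,"tz":0,"spin":0},{"grip":-0.4,"tx":-0.4,"ty":0,"tz":0,"spin":0},{"grip":-0.4,"tx":0,"ty":0,"tz":0,"spin":0}]'|sed -n '2p;4p'
python3 -m creep '[{"grip":-0.4,"tx":0,"ty":0,"tz":-1,"spin":0},{"grip":-0.4,"tx":0,"ty":0,"tz":-1.5,"spin":0},{"grip":-0.4,"tx":2.5,"ty":0,"tz":-2,"spin":0},{"grip":-0.4,"tx":3,"ty":0,"tz":-2,"spin":0},{"grip":-0.4,"tx":2,"ty":0,"tz":0,"spin":0},{"grip":-0.4,"tx":0,"ty":0,"tz":0,"spin":0},{"grip":-0.4,"tx":0,"ty":0,"tz":0,"spin":0}]' >/dev/null
python3 -c "
from h import *
pin('3');s=r.get_state()
rep([*(L0['scene']+.0147*N+.0205*A+.009*N),.0505])"
```

```text
tool_pos: [0.5877, 0.0155, 0.0482]
contact_force: [-3.0, -0.8, 9.1]
top 0
scene 412 off mm 17.3 17.5 x 24.8 ang -1.0999999999999996 c [0.5897 0.0264]
t 11.2 tcp [0.5717 0.0887 0.1121] tool y yaw 12.36 q7 -0.53 F [-0.1 -0.2  0.3] op 0.3
to go tool cm [-5.84 -0.01  6.17] spin -0.04
```

```bash
python3 -m creep '[{"grip":-0.4,"tx":-3,"ty":0,"tz":1,"spin":0},{"grip":-0.4,"tx":-2.7,"ty":0,"tz":2,"spin":0},{"grip":-0.4,"tx":0,"ty":0,"tz":2,"spin":0},{"grip":-0.4,"tx":0,"ty":0,"tz":1.1,"spin":0},{"grip":-0.4,"tx":0,"ty":0,"tz":0,"spin":0},{"grip":-0.4,"tx":0,"ty":0,"tz":0.25,"spin":0},{"grip":-0.4,"tx":0,"ty":0,"tz":0,"spin":0},{"grip":-0.4,"tx":0,"ty":0,"tz":0,"spin":0}]' >/dev/null; python3 -c "
from h import *
rep([*(L0['scene']+.0174*N+.0205*A+.0095*N),.048])"
```

```text
t 11.87 tcp [0.584  0.035  0.0489] tool y yaw 12.46 q7 -0.49 F [0.1 0.5 0.3] op 0.3
to go tool cm [-0.02 -0.06  0.09] spin 0.06
```

```bash
python3 -m creep '[{"grip":-0.4,"tx":0,"ty":0,"tz":0.12,"spin":0},{"grip":-0.4,"tx":0,"ty":0,"tz":0,"spin":0}]'|sed -n '2p;4p'
```

```text
tool_pos: [0.5843, 0.0349, 0.0484]
contact_force: [-1.5, -0.0, 4.9]
```

```bash
python3 -m creep '[{"grip":-0.4,"tx":-0.4,"ty":0,"tz":0.05,"spin":0},{"grip":-0.4,"tx":-0.5,"ty":0,"tz":0,"spin":0},{"grip":-0.4,"tx":-0.5,"ty":0,"tz":0,"spin":0},{"grip":-0.4,"tx":-0.5,"ty":0,"tz":0,"spin":0},{"grip":-0.4,"tx":-0.5,"ty":0,"tz":0,"spin":0},{"grip":-0.4,"tx":-0.5,"ty":0,"tz":0,"spin":0},{"grip":-0.4,"tx":-0.4,"ty":0,"tz":0,"spin":0},{"grip":-0.4,"tx":0,"ty":0,"tz":0,"spin":0}]'|sed -n '2p;4p'
python3 -m creep '[{"grip":-0.4,"tx":0,"ty":0,"tz":-1,"spin":0},{"grip":-0.4,"tx":0,"ty":0,"tz":-1.5,"spin":0},{"grip":-0.4,"tx":2.5,"ty":0,"tz":-2,"spin":0},{"grip":-0.4,"tx":3,"ty":0,"tz":-2,"spin":0},{"grip":-0.4,"tx":3,"ty":0,"tz":0,"spin":0},{"grip":-0.4,"tx":0,"ty":0,"tz":0,"spin":0},{"grip":-0.4,"tx":0,"ty":0,"tz":0,"spin":0}]' >/dev/null
python3 - <<'E'
from h import *
pin('4')
p=np.load("pics/scene4.npz")["p"]
cv2.imwrite("pics/c4.png",cv2.resize(p[195:315,240:390,::-1],(750,600),interpolation=cv2.INTER_CUBIC))
rep()
E
```

```text
tool_pos: [0.591, 0.0008, 0.0482]
contact_force: [-2.7, -0.7, 9.3]
top 0
scene 413 off mm 3.2 3.4 x 24.2 ang -0.8000000000000007 c [0.5921 0.0125]
t 13.38 tcp [0.5728 0.0842 0.112 ] tool y yaw 12.39 q7 -0.52 F [ 0.9 -0.8 -0. ] op 0.3
```

View pics/c4.png

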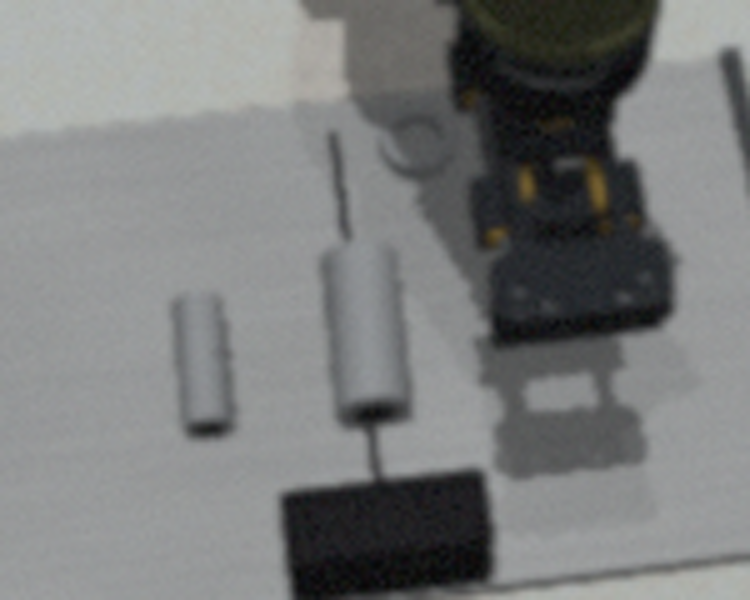

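The pin lies along the line: crop face at (373,405), line at (372,430) and (347,238). It measures about 3 mm short, so I'll do a short correcting roll.

```bash
python3 -m creep '[{"grip":-0.4,"tx":-3,"ty":0,"tz":1,"spin":0},{"grip":-0.4,"tx":-3,"ty":0,"tz":2,"spin":0},{"grip":-0.4,"tx":-1.2,"ty":0,"tz":2,"spin":0},{"grip":-0.4,"tx":0,"ty":0,"tz":1.1,"spin":0},{"grip":-0.4,"tx":0,"ty":0,"tz":0,"spin":0},{"grip":-0.4,"tx":0,"ty":0,"tz":0.25,"spin":0},{"grip":-0.4,"tx":0,"ty":0,"tz":0,"spin":0},{"grip":-0.4,"tx":0,"ty":0,"tz":0,"spin":0}]' >/dev/null; python3 -c "
from h import *
rep([*(L0['scene']+.0033*N+.0205*A+.003*N),.048])"
```

```text
t 14.05 tcp [0.5883 0.0158 0.0486] tool y yaw 12.47 q7 -0.46 F [-0.   0.2  0. ] op 0.3
to go tool cm [-0.11 -0.07  0.06] spin 0.07
```

```bash
python3 -m creep '[{"grip":-0.4,"tx":0,"ty":0,"tz":0.1,"spin":0},{"grip":-0.4,"tx":0,"ty":0,"tz":0,"spin":0}]'|sed -n '2p;4p'
python3 -m creep '[{"grip":-0.4,"tx":-0.2,"ty":0,"tz":0.04,"spin":0},{"grip":-0.4,"tx":-0.2,"ty":0,"tz":0,"spin":0},{"grip":-0.4,"tx":-0.2,"ty":0,"tz":0,"spin":0},{"grip":-0.4,"tx":-0.1,"ty":0,"tz":0,"spin":0},{"grip":-0.4,"tx":0,"ty":0,"tz":0,"spin":0},{"grip":-0.4,"tx":0,"ty":0,"tz":0,"spin":0}]'|sed -n '2p;4p'
python3 -m creep '[{"grip":-0.4,"tx":0,"ty":0,"tz":-1,"spin":0},{"grip":-0.4,"tx":0,"ty":0,"tz":-2,"spin":0},{"grip":-0.4,"tx":0,"ty":0,"tz":-3,"spin":0},{"grip":-1,"tx":0,"ty":0,"tz":-3.5,"spin":0},{"grip":-1,"tx":-2,"ty":-2,"tz":-2,"spin":0},{"grip":-1,"tx":-3,"ty":-2,"tz":0,"spin":0},{"grip":-1,"tx":-3,"ty":-2,"tz":0,"spin":0},{"grip":-1,"tx":-3,"ty":-2,"tz":0,"spin":0}]'
python3 -c "
from h import *
rep([.425,-.325,.15])"
```

```text
tool_pos: [0.5884, 0.0156, 0.0484]
contact_force: [-2.1, 0.6, 6.6]
tool_pos: [0.5899, 0.0083, 0.0483]
contact_force: [-2.8, -1.3, 9.2]
clock: 15.38
tool_pos: [0.5351, -0.1174, 0.1633]
eef_rot: [0.626, 0.78, 0.0, 0.001]
contact_force: [0.3, -0.6, 0.1]
opening: 0.003
finger_force: 0.0
t 15.38 tcp [ 0.5351 -0.1174  0.1633] tool y yaw 12.5 q7 -0.18 F [ 0.3 -0.6  0.1] op 0.0
to go tool cm [-17.88 -15.24   1.32] spin 0.1
```

```bash
python3 -m creep '[{"grip":-1,"tx":-2.5,"ty":-2.5,"tz":0,"spin":0},{"grip":-1,"tx":-2.5,"ty":-2.5,"tz":0,"spin":0},{"grip":-1,"tx":-1,"ty":-1,"tz":0,"spin":0},{"grip":-1,"tx":0,"ty":0,"tz":0,"spin":0},{"grip":-1,"tx":0,"ty":0,"tz":0,"spin":0}]' >/dev/null
python3 - <<'E'
from h import *
pin('5');rep([.425,-.325,.15])
ims=[]
for n,(u0,v0,u1,v1) in {"top":(425,180,490,245),"scene":(155,172,220,225)}.items():
    f=np.load(f"pics/{n}0.npz");p,d=f["p"],f["d"];W=cloud(n,d)
    Q=W[v0:v1,u0:u1].reshape(-1,3);pp=p[v0:v1,u0:u1].reshape(-1,3).astype(int)
    for a,b in((.035,.05),(.05,.06),(.06,.075)):
        S=Q[(Q[:,2]>a)&(Q[:,2]<b)&(Q[:,0]<.56)];print(n,a,len(S),S.mean(0).round(4),S.min(0).round(3),S.max(0).round(3))
    B=Q[(Q[:,2]>.13)];print("tall",len(B))
    ims.append(cv2.resize(p[v0:v1,u0:u1,::-1],(390,390),interpolation=cv2.INTER_CUBIC))
t=np.load("pics/top0.npz");W=cloud("top",t["d"]);S=W[t["d"]>0];S=S[(S[:,2]>.15)&(S[:,2]<.19)&(S[:,1]<-.2)&(S[:,0]>.4)];print("filter",np.median(S,0).round(3))
p5=np.load("pics/top5.npz")["p"];ims.append(cv2.resize(p5[125:205,280:380,::-1],(390,312)));ims[-1]=cv2.copyMakeBorder(ims[-1],0,78,0,0,0)
cv2.imwrite("pics/key.png",cv2.resize(np.hstack(ims),None,fx=.68,fy=.68))
E
```

```text
top 339 off mm 3.4 3.1 x 24.9 ang -2.8000000000000007 c [0.5876 0.0106]
scene 406 off mm 4.7 4.9 x 25.0 ang -2.0 c [0.5926 0.0142]
t 15.9 tcp [ 0.491  -0.1863  0.1626] tool y yaw 12.55 q7 -0.07 F [0.1 0.2 0.4] op 0.01
to go tool cm [-12.11  -9.46   1.23] spin 0.15
top 0.035 1692 [ 0.453  -0.3212  0.0441] [ 0.396 -0.388  0.035] [ 0.505 -0.259  0.05 ]
top 0.05 140 [ 0.4237 -0.3251  0.0555] [ 0.405 -0.348  0.05 ] [ 0.459 -0.277  0.059]
top 0.06 79 [ 0.4226 -0.3268  0.0654] [ 0.405 -0.34   0.06 ] [ 0.434 -0.316  0.069]
tall 14
scene 0.035 1493 [ 0.4611 -0.321   0.0441] [ 0.399 -0.39   0.035] [ 0.51  -0.259  0.05 ]
scene 0.05 108 [ 0.4311 -0.3235  0.0554] [ 0.407 -0.348  0.05 ] [ 0.48  -0.284  0.06 ]
scene 0.06 68 [ 0.4269 -0.327   0.0653] [ 0.414 -0.338  0.06 ] [ 0.441 -0.316  0.071]
tall 8
filter [ 0.637 -0.637  0.168]
```

View pics/key.png

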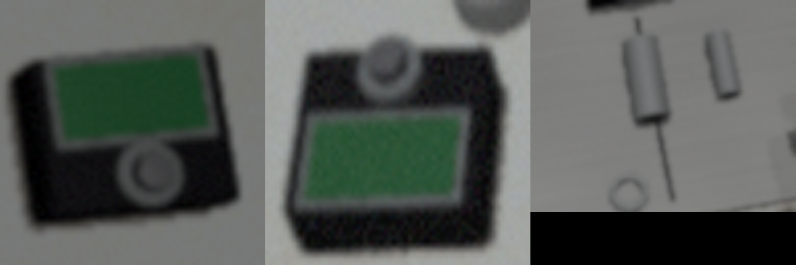

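Key centre is about (0.425,-0.327), top at about 0.067. The grey key is at crop (155,172) and (388,60). The pin still measures 3–5 mm to the +y side, so one more short roll with a gentler lift.

```bash
python3 -m creep '[{"grip":-0.4,"tx":3,"ty":2,"tz":0,"spin":0},{"grip":-0.4,"tx":3.5,"ty":2,"tz":0,"spin":0},{"grip":-0.4,"tx":3.5,"ty":2,"tz":0,"spin":0},{"grip":-0.4,"tx":3.5,"ty":2,"tz":0,"spin":0},{"grip":-0.4,"tx":3.5,"ty":2.5,"tz":0,"spin":0},{"grip":-0.4,"tx":1.5,"ty":2,"tz":2,"spin":0},{"grip":-0.4,"tx":0,"ty":0,"tz":0,"spin":0},{"grip":-0.4,"tx":0,"ty":0,"tz":0,"spin":0}]' >/dev/null; python3 -c "
from h import *
rep([*(np.array([.590,.0123])-.004*A+.004*N),.0505])"
```

```text
t 16.57 tcp [0.5714 0.0222 0.1414] tool y yaw 12.76 q7 -0.4 F [-0.2  0.1  0.1] op 0.3
to go tool cm [-0.98  1.2   9.09] spin 0.36
```

```bash
python3 -m creep '[{"grip":-0.4,"tx":-0.9,"ty":1.2,"tz":3,"spin":0.3},{"grip":-0.4,"tx":0,"ty":0,"tz":3,"spin":0},{"grip":-0.4,"tx":0,"ty":0,"tz":2,"spin":0},{"grip":-0.4,"tx":0,"ty":0,"tz":1,"spin":0},{"grip":-0.4,"tx":0,"ty":0,"tz":0,"spin":0},{"grip":-0.4,"tx":0,"ty":0,"tz":0,"spin":0}]' >/dev/null; python3 -c "
from h import *
rep([*(np.array([.590,.0123])-.004*A+.004*N),.0478])"
```

```text
t 17.07 tcp [0.585  0.0117 0.0526] tool y yaw 12.1 q7 -0.47 F [-0.9  0.2  0. ] op 0.3
to go tool cm [0.35 0.1  0.48] spin -0.3
```

```bash
python3 -m creep '[{"grip":-0.4,"tx":0.35,"ty":0.1,"tz":0.15,"spin":0},{"grip":-0.4,"tx":0,"ty":0,"tz":0.15,"spin":0},{"grip":-0.4,"tx":0,"ty":0,"tz":0.1,"spin":0},{"grip":-0.4,"tx":0,"ty":0,"tz":0,"spin":0},{"grip":-0.4,"tx":0,"ty":0,"tz":0,"spin":0}]'|sed -n '2p;4p'
python3 -m creep '[{"grip":-0.4,"tx":0,"ty":0,"tz":0.1,"spin":0},{"grip":-0.4,"tx":0,"ty":0,"tz":0,"spin":0}]'|sed -n '2p;4p'
```

```text
tool_pos: [0.5855, 0.0156, 0.0486]
contact_force: [0.1, -0.3, -0.8]
tool_pos: [0.5855, 0.0155, 0.0483]
contact_force: [-1.8, 0.8, 8.0]
```

```bash
python3 -m creep '[{"grip":-0.4,"tx":-0.2,"ty":0,"tz":0.03,"spin":0},{"grip":-0.4,"tx":-0.2,"ty":0,"tz":0,"spin":0},{"grip":-0.4,"tx":-0.2,"ty":0,"tz":0,"spin":0},{"grip":-0.4,"tx":-0.2,"ty":0,"tz":0,"spin":0},{"grip":-0.4,"tx":-0.2,"ty":0,"tz":0,"spin":0},{"grip":-0.4,"tx":-0.1,"ty":0,"tz":0,"spin":0},{"grip":-0.4,"tx":0,"ty":0,"tz":0,"spin":0},{"grip":-0.4,"tx":0,"ty":0,"tz":0,"spin":0}]'|sed -n '2p;4p'
python3 -m creep '[{"grip":-0.4,"tx":0,"ty":0,"tz":-0.1,"spin":0},{"grip":-0.4,"tx":0,"ty":0,"tz":-0.1,"spin":0},{"grip":-0.4,"tx":0,"ty":0,"tz":-0.2,"spin":0},{"grip":-0.4,"tx":0,"ty":0,"tz":-0.5,"spin":0},{"grip":-0.4,"tx":0,"ty":0,"tz":-1.5,"spin":0},{"grip":-0.4,"tx":0,"ty":0,"tz":-3,"spin":0},{"grip":-1,"tx":0,"ty":0,"tz":-3,"spin":0},{"grip":-1,"tx":0,"ty":0,"tz":-3,"spin":0}]' |sed -n '2p;4p'
python3 -m creep '[{"grip":-1,"tx":-2,"ty":-2,"tz":0,"spin":0},{"grip":-1,"tx":-3,"ty":-2,"tz":0,"spin":0},{"grip":-1,"tx":-3,"ty":-2,"tz":0,"spin":0},{"grip":-1,"tx":-3,"ty":-2,"tz":0,"spin":0},{"grip":-1,"tx":-2.5,"ty":-2.5,"tz":0,"spin":0},{"grip":-1,"tx":-2.5,"ty":-2.5,"tz":0,"spin":0},{"grip":-1,"tx":0,"ty":0,"tz":0,"spin":0},{"grip":-1,"tx":0,"ty":0,"tz":0,"spin":0}]' >/dev/null
python3 -c "
from h import *
pin('6');rep([.425,-.327,.1])"
```

```text
tool_pos: [0.5877, 0.0045, 0.0483]
contact_force: [-2.2, -0.2, 11.8]
tool_pos: [0.5871, 0.0049, 0.162]
contact_force: [1.1, -0.4, -0.8]
top 342 off mm -2.1 -2.4 x 24.5 ang -1.5 c [0.5883 0.0051]
scene 411 off mm -0.8 -0.7 x 24.6 ang -1.4000000000000004 c [0.5934 0.0086]
t 19.75 tcp [ 0.4949 -0.1779  0.1612] tool y yaw 12.16 q7 -0.1 F [-1.   0.5  1.1] op 0.01
to go tool cm [-13.11  -9.99   6.1 ] spin -0.24
```

Pin is now within about 1–2 mm of the line. On to the key.

```bash
python3 -m creep '[{"grip":-1,"tx":-2.6,"ty":-2,"tz":0,"spin":0},{"grip":-1,"tx":-2.6,"ty":-2,"tz":0,"spin":0},{"grip":-1,"tx":-2.6,"ty":-2,"tz":0,"spin":0},{"grip":-1,"tx":-2.6,"ty":-2,"tz":1,"spin":0},{"grip":-1,"tx":-2.6,"ty":-2,"tz":2,"spin":0},{"grip":-1,"tx":0,"ty":0,"tz":2.5,"spin":0},{"grip":-1,"tx":0,"ty":0,"tz":0,"spin":0},{"grip":-1,"tx":0,"ty":0,"tz":0,"spin":0}]' >/dev/null
python3 -c "
from h import *
rep([.425,-.327,.07])"
```

```text
t 20.42 tcp [ 0.4248 -0.3247  0.1055] tool y yaw 12.29 q7 0.12 F [0.8 0.1 0.4] op 0.0
to go tool cm [-0.24 -0.03  3.55] spin -0.11
```

```bash
python3 -m creep '[{"grip":-1,"tx":-0.2,"ty":0,"tz":1,"spin":0},{"grip":-1,"tx":0,"ty":0,"tz":1.2,"spin":0},{"grip":-1,"tx":0,"ty":0,"tz":1,"spin":0},{"grip":-1,"tx":0,"ty":0,"tz":0,"spin":0},{"grip":-1,"tx":0,"ty":0,"tz":0,"spin":0}]' |sed -n '2p;4p'
python3 -m creep '[{"grip":-1,"tx":0,"ty":0,"tz":0.3,"spin":0},{"grip":-1,"tx":0,"ty":0,"tz":0,"spin":0}]' |sed -n '2p;4p'
python3 -m creep '[{"grip":-1,"tx":0,"ty":0,"tz":0.2,"spin":0},{"grip":-1,"tx":0,"ty":0,"tz":0,"spin":0}]' |sed -n '2p;4p'
python3 -m creep '[{"grip":-1,"tx":0,"ty":0,"tz":0.2,"spin":0},{"grip":-1,"tx":0,"ty":0,"tz":0,"spin":0}]' |sed -n '2p;4p'
```

```text
tool_pos: [0.4247, -0.328, 0.0739]
contact_force: [-0.3, 0.4, -0.6]
tool_pos: [0.4244, -0.3287, 0.0711]
contact_force: [0.4, -0.3, -0.0]
tool_pos: [0.424, -0.329, 0.0689]
contact_force: [-0.7, -0.2, -0.5]
tool_pos: [0.4242, -0.3291, 0.0669]
contact_force: [0.3, 0.7, 1.5]
```

```bash
python3 -m creep '[{"grip":-1,"tx":0,"ty":0,"tz":0.2,"spin":0},{"grip":-1,"tx":0,"ty":0,"tz":0.2,"spin":0},{"grip":-1,"tx":0,"ty":0,"tz":0,"spin":0}]' |sed -n '2p;4p'
python3 -m creep '[{"grip":-1,"tx":0,"ty":0,"tz":0.1,"spin":0},{"grip":-1,"tx":0,"ty":0,"tz":0.1,"spin":0},{"grip":-1,"tx":0,"ty":0,"tz":0,"spin":0}]' |sed -n '2p;4p'
python3 -m creep '[{"grip":-1,"tx":0,"ty":0,"tz":0.1,"spin":0},{"grip":-1,"tx":0,"ty":0,"tz":0,"spin":0}]' |sed -n '2p;4p'
```

```text
tool_pos: [0.4242, -0.3291, 0.0628]
contact_force: [-0.1, -0.9, 3.8]
tool_pos: [0.4242, -0.3291, 0.0614]
contact_force: [-1.4, 0.6, 8.1]
tool_pos: [0.4242, -0.3291, 0.0613]
contact_force: [-1.2, 0.9, 16.4]
```

The key is bottomed: force jumped to 16 N and travel stopped. Release and check.

```bash
python3 -m creep '[{"grip":-1,"tx":0,"ty":0,"tz":-0.5,"spin":0},{"grip":-1,"tx":0,"ty":0,"tz":-1.5,"spin":0},{"grip":-1,"tx":0,"ty":0,"tz":-3,"spin":0},{"grip":-1,"tx":0,"ty":0,"tz":-3,"spin":0},{"grip":-1,"tx":0,"ty":0,"tz":-3,"spin":0},{"grip":-1,"tx":0,"ty":0,"tz":0,"spin":0},{"grip":-1,"tx":0,"ty":0,"tz":0,"spin":0}]' |sed -n '1,4p'
python3 - <<'E'
from h import *
pin('7')
ims=[cv2.resize(np.load(f"pics/{n}7.npz")["p"][:,:,::-1],(640,400))[a:b,c:d] for n,a,b,c,d in(("top",90,290,160,500),("scene",140,340,140,480))]
cv2.imwrite("pics/end.png",cv2.resize(np.vstack(ims),None,fx=1.45,fy=1.45))
E
```

```text
clock: 22.58
tool_pos: [0.4245, -0.3293, 0.1709]
eef_rot: [0.629, 0.778, 0.0, 0.001]
contact_force: [0.2, 0.2, -0.1]
top 336 off mm -2.0 -2.3 x 24.2 ang -1.5 c [0.5881 0.0051]
scene 409 off mm -1.2 -1.0 x 24.5 ang -2.3000000000000007 c [0.5934 0.0083]
```

View pics/end.png

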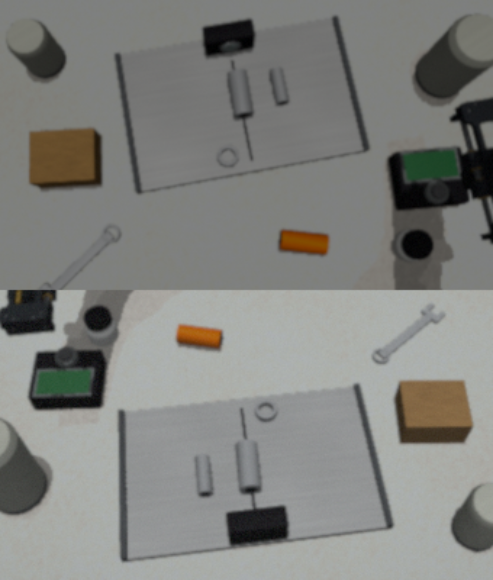

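The pin lies on the line in both views, at (240,93) and (248,466). The other objects are in place, the key is up and the arm is clear. Handing in.

```bash
python3 -c "
from plant import workorder
print(workorder.finish_job())"
```

```text
the job is handed in; nothing more can be done
None
```

The thicker pin was rolled onto the line (about 1–2 mm off centre, within 3° of it), the key was pressed fully and released, no other object looked moved in the last pictures, and the job was handed in at about 23 s; no verdict was returned.

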